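# Pop open the wide exhibit locker

## Robot

A 7-joint arm with a two-finger parallel gripper is mounted at the origin on the work surface. World frame = base frame: x ahead of the robot, y to its left, z up, the work surface at z = 0. Lengths are in m, angles in rad, forces in N, time in s.
With the tool pointing down it reaches from about 0.4 to 0.85 m from the base axis. Payload 4.5 kg.
Tool frame: the origin (TCP) lies midway between the tips of the shut fingers; the grasp point (between the pads) lies 19 mm behind it; z points along the fingers, x is the direction in which the jaws open and shut, and the axes are right-handed (so a half turn about z gives the same grasp; the last joint's range is limited). The gripper opens to 88 mm and grips with 3 to 60 N. Pads are 18 mm wide; open, the fingers measure 123 mm over their backs; the gripper's body (75 mm by 187 mm) begins 45 mm behind the grasp point.
Start: joints at [-1.228, 0.689, -0.195, 1.565, 0.157, 0.902, -0.215], TCP at [0.19, 0.595, 0.239] pointing down, gripper open.
Joint ranges: [-3.01, 3.01], [-0.46, 2.08], [-1.47, 1.51], [0.13, 2.56], [-1, 4.14], [0.04, 2.09], [-2.66, 2.66]. Speed limits (rad/s): [2.57, 2.57, 3.14, 3.14, 3.14, 3.14, 3.14].

## Interface

Orientations are given as a unit quaternion [w, x, y, z].
In Python, from bench import arm gives the robot as it stands.
- The arm moves only by the tool arm_command, never from a script. Its argument "steps" is a list of rows, each a list of 5 numbers: the shift along the tool's x, y, z in mm, then the turn about the tool's z in degrees, then the gripper's target within -1 to 1 (shut at 1, half-way at 0, fully open at -1). A call has 1 to 20 rows; each row shifts and turns the pose as measured when the row begins, along the tool's axes as they then stand; what a row does not reach is not made up. A row lasts 1/10 s, in which the tool goes at most 50 mm and 8.59 degrees, less where a joint would pass 70% of its speed; a pose out of reach is approached as far as the arm can. A call with a gripper value outside its range is refused whole. The fingers move at their own pace and stop on an object; "newtons" is the grip in N (left out, the last holds). Time passes only in rows, so rows that do not move let the fingers close. It gives the time, the measured TCP pose, the force and the opening at its end, in the units of the state.
- arm.observe(): the state, without advancing time (a new reading comes with each control period).
- arm.read_camera(name): name is "side" or "top"; returns (picture, depth): 480x640x3 uint8, red, green, blue; 480x640 float32, m along the optical axis (not along the pixel's ray), 0 where there is no reading.
- arm.camera_model(name): a dict with "camera_matrix" (3x3 intrinsics, pixels), "R" (3x3) and "t" (3): a world point X has camera coordinates R X + t. Camera axes: x right, y down, z forward; pixel columns grow to the right and rows downward; lengths in m; the calibration is good to about 2 mm. A picture is of the moment at which its call begins. camera_model takes no time and is no camera call.
- arm.sign_off(): hands the job in, once; it reports no verdict.
Trained networks look in the newest picture that a camera, given by its name, has taken for a name from the list of things; names that differ only in an ending like _2 or _b are one class to them, and where a whole thing is asked for, a point or a joint stands for the part that bears it (a point fixed in the world has none). Each returns a list of dicts, best first, with "conf" (0 to 1); they miss things now and then, are a little off and sometimes report something else, mostly with a low value. They report only what shows in the picture. A call takes as long as a camera call.
- arm.masks_of(camera, label): "mask" (480x640 bool, what is visible of it).
- arm.mark_of(camera, label): "position" ([x, y, z] in m, in world coordinates, good to about 4 mm: a listed point, or the origin of a listed thing).
The state is a dict: "t": time; "joints": joint angles; "dq": joint speeds; "joint_torque": joint torques, N m; "ee_pos": TCP position; "tcp_rot": TCP orientation; "ft_force": force on the tool from outside, world axes, zero at the start; "torque": the same for the moment, N m; "finger_gap": finger opening in m.
Only numpy, scipy, OpenCV 4.12 (cv2) and the standard library are available. Lean on these libraries where they do the work, as an engineer would, in place of code of your own. Each camera call takes 0.05 s, during which the arm holds its last target.

## Task

Two small desktop lockers with plain push-to-open doors stand on the exhibits table. Press the wider locker's door in near its free edge and let go so that its spring pops it ajar, then push the door from behind with the fingertips until it stands wide open, about square to the locker's front or beyond. Only push, do not pinch the door between the fingers; leave the narrow locker shut and everything else on the table where it is.

Things in the scene. Friction and masses are not known exactly. Their poses are not given: they have to be found in the camera images.
- wide_door (a joint): door angle of the wide locker in rad: 0 shut, grows as it opens outward, to 1.9; slightly below 0 while pressed in. Shut, it is latched and cannot be pulled open. Freed, a spring pushes it to about 0.5 rad, where it rests; beyond that it swings with light friction (under 2 N at the free edge when pushed slowly), stays where it is left, and does not latch again.
- wide_door_edge (a point): on the wide locker's door: the top corner of its outer (front) face at the free edge. Its axes turn with the door: -x points outward from the outer face, +y from the free edge to the hinge edge, z up. The door panel is 180 mm wide (y), 16 mm thick (x from 0 to +16 mm) and reaches from here 150 mm down, to 20 mm above the table.
- wide_door_hinge (a point): the top corner of the same outer face at the hinge edge, 180 mm from the free edge. The hinge line is upright, at the hinge edge on the inner face, 16 mm behind this point. Axes as at the free edge.
- wide_catch (a point): on the outer face of the wide door, 35 mm from the free edge, 35 mm below the door's top: the place to press. Pressed in here by about 5 mm (6 to 10 N; firm stop after 7 to 8 mm) and let go, the door is freed; nearer the hinge it takes far more force.
- wide_striker (a point): steel striker on the inner face of the wide door near the free edge; it sticks out up to 50 mm behind the door, 40 to 75 mm above the table: fingers behind the door stay higher than that.
- wide_top (a point): centre of the top of the wide locker's steel body, 170 mm above the table. The body is fixed to the table, 180 mm wide and 150 mm deep, its front open face 8 mm behind the shut door; the door's top edge is level with its top. It may stand on the left or the right.
- narrow_door (a joint): door angle of the narrow locker in rad: 0 shut, grows as it opens outward, to 1.9; slightly below 0 while pressed in. Same kind of catch; to be left shut.
- narrow_door_edge (a point): on the narrow locker's door: the top corner of its outer (front) face at the free edge. Its axes turn with the door: -x points outward from the outer face, +y from the free edge to the hinge edge, z up. The door panel is 110 mm wide (y), 16 mm thick (x from 0 to +16 mm) and reaches from here 150 mm down, to 20 mm above the table.
- narrow_door_hinge (a point): the top corner of the same outer face at the hinge edge, 110 mm from the free edge. The hinge line is upright, at the hinge edge on the inner face, 16 mm behind this point. Axes as at the free edge.
- jar: round steel-capped jar, 52 mm across, 80 mm tall, upright near the gap between the lockers, behind their fronts; origin under its centre
- phone: phone lying flat, 150 x 72 x 8 mm; the doors swing over it; origin under its centre
- wallet: closed dark leather wallet, 90 x 110 x 22 mm; origin under its centre
- tape: roll of red sealing tape lying flat, 100 mm across, 48 mm tall; origin under its centre
- carton: small cardboard carton, 90 x 120 x 60 mm; origin under its centre
- case: black hard case lying flat, 280 x 200 x 70 mm; origin under its centre
- stapler: stapler, 130 x 36 x 45 mm; origin under its centre

How it is judged:
On the way, in this order (a step that is already met when the one before it is completed fails the run):
1. the wide locker's door has sprung ajar by itself, with the fingers touching nothing (value of joint wide_door between 0.25 and 1 rad and contact force between the fingers and anything else below 0.2 N), for 0.2 s.
2. the door has been pushed wide open (value of joint wide_door above 1.3 rad), for 0.1 s.
At the end, for the whole second after the job is handed in: The wide locker's door stands open by at least 1.3 rad (75 degrees) and at rest; the narrow locker's door is still shut (under 0.05 rad); every other thing is within 30 mm of where it stood (value of joint wide_door above 1.3 rad and velocity of joint wide_door between -0.05 and 0.05 rad/s and value of joint narrow_door below 0.05 rad and distance of each of jar, phone, wallet, tape, carton, case, stapler from where it was at the start of the episode below 0.03 m); the robot touches nothing.
It fails at once if the narrow locker's door comes open (value of joint narrow_door above 0.1 rad).
It fails at once if the wide door is pinched (its panel is between the fingers) (x of the grasp point in the frame of wide_door_edge between 0.002 and 0.014 m and y of the grasp point in the frame of wide_door_edge between 0.002 and 0.178 m and z of the grasp point in the frame of wide_door_edge between -0.148 and -0.002 m).
It fails at once if a thing on the table is lifted, carried or pushed away (distance of any of jar, phone, wallet, tape, carton, case, stapler from where it was at the start of the episode above 0.03 m or height (world z) of any of jar, phone, wallet, tape, carton, case, stapler above 0.012 m).
It also fails if it takes over 48 s, if anything falls off the work surface, if the arm or the gripper's body presses on something with over 40 N, if the wrist force passes 120 N, or if a joint passes its speed limit or range.

## Working session

There is one attempt and no reset: what is moved stays moved. The work goes in short steps, Python scripts to look and compute and a tool call to move; the robot and the scene stay as the last step left them, time stands still between calls to the robot, and variables do not carry over. Pictures are saved under pics/ and viewed, and the job is handed in when it is done.

Besides the shell and the picture viewer there is one more tool, called after "Request:" by a JSON object that holds its "api" and its "payload", one argument or row to a line. arm_command: Moves the arm, as the interface text tells. Its arguments: {"type":"object","properties":{"steps":{"type":"array"},"newtons":{"type":"number"}},"required":["steps"]}

```bash
mkdir -p pics; ls
python3 - <<'E'
from bench import arm
import cv2
o=arm.observe(); print({k:o[k] for k in ('t','ee_pos','tcp_rot','ft_force','finger_gap')})
for c in ('top','side'):
    p,d=arm.read_camera(c); cv2.imwrite(f'pics/{c}0.png',p[:,:,::-1])
    for n in ('wide_door_edge','wide_door_hinge','wide_catch','wide_top','narrow_door_edge','narrow_door_hinge','jar','phone','wallet','tape','carton','case','stapler'):
        print(c,n,[(round(r['conf'],2),[round(float(v),3) for v in r['position']]) for r in arm.mark_of(c,n)][:2])
E
```

```text
pics
{'t': 0.0, 'ee_pos': array([0.18977633, 0.59481872, 0.23789802]), 'tcp_rot': array([ 5.91729852e-04,  8.07402778e-01,  5.89999912e-01, -7.12410588e-04]), 'ft_force': array([ 0.68617923, -0.02878199, -0.54918907]), 'finger_gap': 0.08794238138895606}
top wide_door_edge [(0.96, [0.421, 0.331, 0.171]), (0.48, [0.79, 0.002, 0.003])]
top wide_door_hinge []
top wide_catch [(0.73, [0.43, 0.296, 0.137]), (0.54, [0.586, -0.103, -0.001])]
top wide_top [(0.55, [0.355, 0.215, 0.169])]
top narrow_door_edge [(0.78, [0.533, -0.134, 0.168])]
top narrow_door_hinge [(0.8, [0.516, -0.242, 0.171]), (0.35, [0.479, 0.154, 0.169])]
top jar [(0.6, [0.427, 0.006, 0.001])]
top phone [(0.82, [0.585, -0.107, 0.002])]
top wallet [(0.79, [0.778, 0.165, -0.002])]
top tape [(0.77, [0.789, 0.005, 0.003]), (0.48, [0.519, -0.239, 0.171])]
top carton [(0.91, [0.775, -0.167, -0.0])]
top case [(0.64, [0.461, -0.617, 0.003])]
top stapler [(0.82, [0.458, 0.536, 0.001]), (0.6, [0.429, 0.298, 0.135])]
side wide_door_edge [(0.63, [0.418, 0.33, 0.173])]
side wide_door_hinge [(0.62, [0.477, 0.155, 0.169])]
side wide_catch [(0.71, [0.428, 0.296, 0.134])]
side wide_top [(0.78, [0.353, 0.209, 0.168]), (0.5, [0.779, 0.169, -0.003])]
side narrow_door_edge [(0.93, [0.533, -0.133, 0.171])]
side narrow_door_hinge [(0.92, [0.518, -0.242, 0.171]), (0.68, [0.789, 0.001, -0.002])]
side jar [(0.72, [0.431, 0.005, 0.004])]
side phone [(0.61, [0.591, -0.103, -0.004]), (0.61, [0.427, 0.004, 0.003])]
side wallet [(0.91, [0.779, 0.171, -0.001])]
side tape [(0.97, [0.787, 0.002, 0.001]), (0.44, [0.589, -0.107, -0.005])]
side carton [(0.61, [0.781, -0.17, 0.004])]
side case [(0.73, [0.459, -0.615, -0.002]), (0.63, [0.427, 0.009, 0.003])]
side stapler [(0.67, [0.461, 0.534, -0.001])]
```

View pics/top0.png

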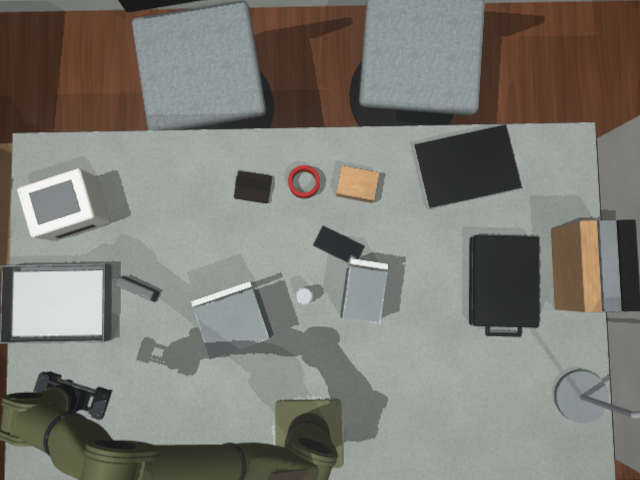

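View pics/side0.png

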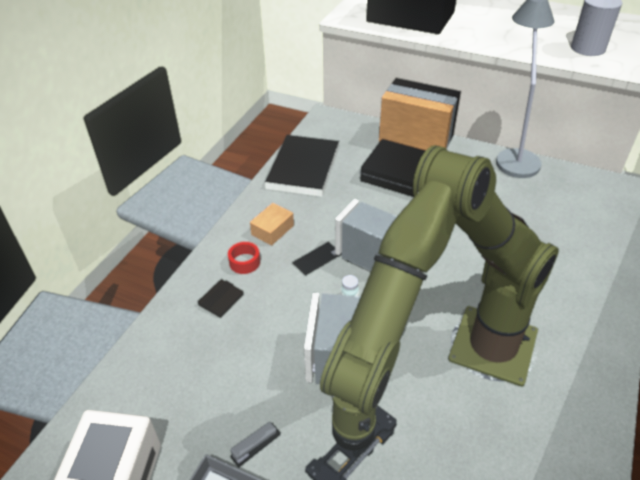

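The top view shows the wide locker at about (232, 312), with its white door edge running from (193, 303) to (252, 285). Its free edge is on the left, its hinge is on the right beside the jar at (304, 296), and the door faces away from the robot. The side view agrees. The marks match the sizes given: the edge-to-hinge distance comes out at 185 mm against 180 mm, and the tops at 0.17 m. I'll turn and shut the gripper first.

Request:
{"api": "arm_command", "payload": {
  "steps": [
    [0, 0, 0, -7.2, 1],
    [0, 0, 0, -7.2, 1],
    [0, 0, 0, -7.2, 1],
    [0, 0, 0, -7.2, 1],
    [0, 0, 0, -7.2, 1],
    [0, 0, 0, 0, 1]
  ],
  "newtons": 10
}}

```text
t: 2.0
ee_pos: [0.1901, 0.5955, 0.2388]
tcp_rot: [0.0, 0.576, 0.818, 0.0]
ft_force: [0.2, -0.5, -0.0]
finger_gap: 0.0421
```

```bash
cat > h.py <<'E'
from bench import arm
import numpy as np
from scipy.spatial.transform import Rotation as R
E=np.array([.4195,.3305,.171]);H=np.array([.4775,.1545,.170])
u=(H-E)*[1,1,0];u/=np.linalg.norm(u)       # free->hinge
n=-np.cross(u,[0,0,1])                      # outward
mid=(E+H)/2*[1,1,0]; e=mid-.09*u; h=mid+.09*u
hl=h-.016*n                                  # hinge line
def doorpt(th,r,inner=0):  # point at distance r from hinge along door, on inner face + inner mm behind
    c,s=np.cos(th),np.sin(th)
    d=-u*c+n*s; nn=n*c+u*s
    return hl+r*d-nn*inner
def rel(target):
    o=arm.observe();q=o['tcp_rot'];r=R.from_quat([q[1],q[2],q[3],q[0]])
    print('t',round(o['t'],2),'tcp',o['ee_pos'].round(4),'F',o['ft_force'].round(1),'gap',round(o['finger_gap'],4))
    print('toolx',r.as_matrix()[:,0].round(3),'y',r.as_matrix()[:,1].round(3))
    print('shift mm',(r.inv().apply(np.array(target)-o['ee_pos'])*1000).round(1))
E
python3 - <<'E'
from h import *
print(u,n,e,h)
c=e+.035*u; print('catch',c)
p=c+.07*n; p[2]=.23; rel(p)
E
```

```text
[ 0.31298812 -0.94975704 -0.        ] [ 0.94975704  0.31298812 -0.        ] [0.42033107 0.32797813 0.        ] [0.47666893 0.15702187 0.        ]
catch [0.43128565 0.29473664 0.        ]
t 2.0 tcp [0.1901 0.5955 0.2388] F [ 0.2 -0.5 -0. ] gap 0.0421
toolx [-0.337  0.942 -0.   ] y [0.942 0.337 0.001]
shift mm [-366.2  195.7    9. ]
```

Request:
{"api": "arm_command", "payload": {
  "steps": [
    [-30, 25, 0, 0, 1],
    [-36, 25, 0, 0, 1],
    [-36, 25, 0, 0, 1],
    [-36, 25, 0, 0, 1],
    [-36, 25, 0, 0, 1],
    [-36, 20, 0, 0, 1],
    [-36, 20, 0, 0, 1],
    [-36, 20, 0, 0, 1],
    [-36, 10, 0, 0, 1],
    [-36, 0, 0, 0, 1],
    [0, 0, 0, 0, 1]
  ]
}}

```text
t: 3.1
ee_pos: [0.5005, 0.3162, 0.2362]
tcp_rot: [-0.001, 0.59, 0.807, 0.001]
ft_force: [-0.0, -0.0, 0.7]
finger_gap: 0.0007
```

Run:
```python
from h import *
c=e+.035*u
p=c+.05*n; p[2]=.128; rel(p)
```

```text
t 3.1 tcp [0.5005 0.3162 0.2362] F [-0.  -0.   0.7] gap 0.0007
toolx [-0.303  0.953  0.003] y [0.953 0.303 0.001]
shift mm [  0.8 -22.6 108.1]
```

Request:
{"api": "arm_command", "payload": {
  "steps": [
    [0, 0, 36, 0, 1],
    [0, 0, 36, 0, 1],
    [0, 0, 34, 0, 1],
    [0, -22, 2, 0, 1],
    [0, 0, 0, 0, 1]
  ]
}}

```text
t: 3.6
ee_pos: [0.4818, 0.3115, 0.1256]
tcp_rot: [-0.0, 0.598, 0.801, 0.005]
ft_force: [0.4, -0.1, 1.3]
finger_gap: 0.0006
```

Run:
```python
from h import *
import cv2
c=e+.035*u
p=c+.009*n; p[2]=.128; rel(p)
a,d=arm.read_camera('side'); cv2.imwrite('pics/side1.png',cv2.resize(a[250:450,220:420],(800,600))[:,:,::-1])
```

```text
t 3.6 tcp [0.4818 0.3115 0.1256] F [ 0.4 -0.1  1.3] gap 0.0006
toolx [-0.285  0.959  0.006] y [0.959 0.285 0.007]
shift mm [ -1.4 -44.2  -2.7]
```

View pics/side1.png

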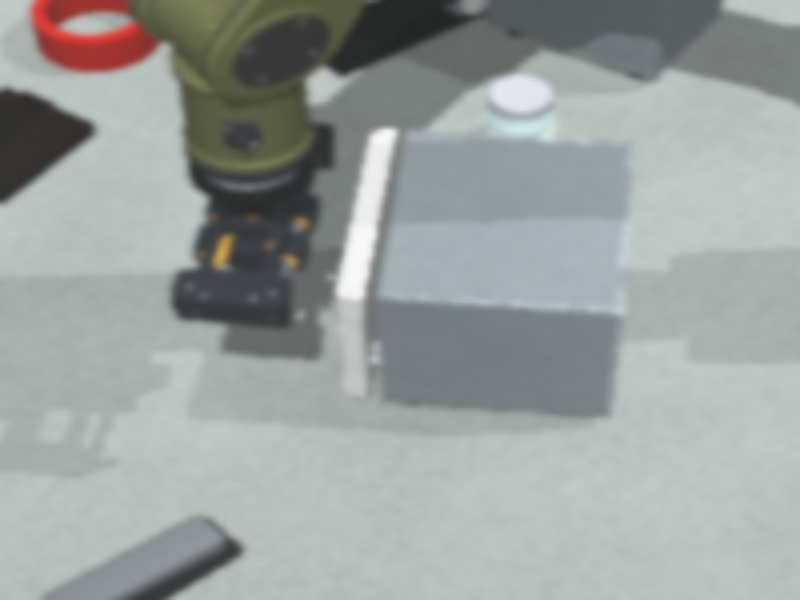

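The gripper hangs in front of the wide door near its free edge (side crop about (240, 270), door edge at (350, 300)). It clears the locker. I'll approach until it touches.

Request:
{"api": "arm_command", "payload": {
  "steps": [
    [0, -15, -3, -2, 1],
    [0, -12, 0, 0, 1],
    [0, -6, 0, 0, 1],
    [0, 0, 0, 0, 1]
  ]
}}

```text
t: 4.05
ee_pos: [0.4566, 0.3058, 0.1314]
tcp_rot: [0.002, 0.586, 0.81, 0.011]
ft_force: [0.5, 0.9, -0.1]
finger_gap: 0.0004
```

Request:
{"api": "arm_command", "payload": {
  "steps": [
    [-4, -9, 0, 0, 1],
    [-4, -5, 2, 0, 1],
    [0, 0, 0, 0, 1]
  ]
}}

```text
t: 4.35
ee_pos: [0.4474, 0.294, 0.1298]
tcp_rot: [0.003, 0.587, 0.81, 0.013]
ft_force: [0.7, 0.1, 0.4]
finger_gap: 0.0006
```

Request:
{"api": "arm_command", "payload": {
  "steps": [
    [6, -4, 0, 0, 1],
    [0, -3, 0, 0, 1]
  ]
}}

```text
t: 4.55
ee_pos: [0.4403, 0.2984, 0.1298]
tcp_rot: [0.003, 0.588, 0.809, 0.014]
ft_force: [3.6, 4.5, -2.5]
finger_gap: 0.0006
```

Request:
{"api": "arm_command", "payload": {
  "steps": [
    [0, -4, 0, 0, 1],
    [0, -4, 0, 0, 1]
  ]
}}

```text
t: 4.75
ee_pos: [0.4378, 0.2982, 0.1301]
tcp_rot: [0.005, 0.588, 0.809, 0.019]
ft_force: [7.1, 0.8, -5.4]
finger_gap: 0.0004
```

Request:
{"api": "arm_command", "payload": {
  "steps": [
    [0, -7, 0, 0, 1],
    [0, -7, 0, 0, 1]
  ]
}}

```text
t: 4.95
ee_pos: [0.4359, 0.298, 0.1306]
tcp_rot: [0.009, 0.589, 0.808, 0.03]
ft_force: [22.2, 3.2, -17.4]
finger_gap: 0.0007
```

Request:
{"api": "arm_command", "payload": {
  "steps": [
    [0, 30, 0, 0, 1],
    [0, 48, 0, 0, 1],
    [0, 48, 0, 0, 1],
    [0, 30, 0, 0, 1],
    [0, 0, 0, 0, 1],
    [0, 0, 0, 0, 1],
    [0, 0, 0, 0, 1],
    [0, 0, 0, 0, 1]
  ]
}}

```text
t: 5.75
ee_pos: [0.5838, 0.3459, 0.138]
tcp_rot: [0.008, 0.588, 0.809, 0.026]
ft_force: [0.5, 0.5, 0.3]
finger_gap: 0.0003
```

Run:
```python
from h import *
import cv2
rel([0.43,.3,.13])
for c in ('side','top'):
    a,d=arm.read_camera(c)
    a=a[250:450,220:420] if c=='side' else a[220:370,170:370]
    cv2.imwrite(f'pics/{c}2.png',cv2.resize(a,(800,600))[:,:,::-1])
    for k in ('wide_door_edge','wide_door_hinge','wide_catch'):
        print(c,k,[(round(r['conf'],2),r['position'].round(3)) for r in arm.mark_of(c,k)][:2])
```

```text
t 5.75 tcp [0.5838 0.3459 0.138 ] F [0.5 0.5 0.3] gap 0.0003
toolx [-0.309  0.951  0.017] y [0.95  0.308 0.052]
shift mm [   3.7 -160.6   -0.3]Traceback (most recent call last):
  File "<stdin>", line 9, in <module>
AttributeError: 'list' object has no attribute 'round'. Did you mean: 'count'?
```

View pics/side2.png

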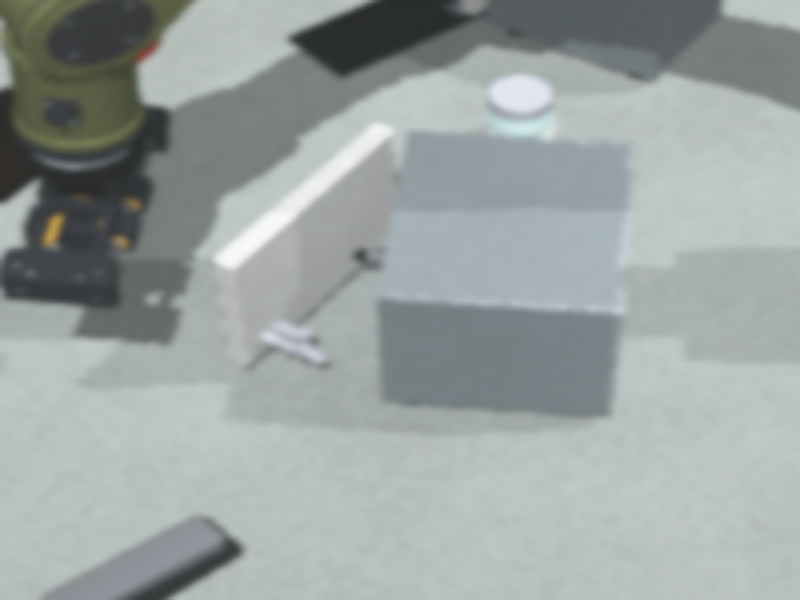

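The door popped ajar: its free corner is now at about (225, 262) in the side crop, with the striker at (295, 345), and the gripper is clear of it. I'll measure the angle.

Run:
```python
from h import *
import cv2
for c in ('side','top'):
    a,d=arm.read_camera(c)
    if c=='top': cv2.imwrite('pics/top2.png',cv2.resize(a[220:370,170:370],(800,600))[:,:,::-1])
    for k in ('wide_door_edge','wide_door_hinge','wide_striker'):
        for r in arm.mark_of(c,k)[:2]:
            p=np.array(r['position']); v=(p-hl)*[1,1,0]
            print(c,k,round(r['conf'],2),p.round(3),'ang',np.degrees(np.arctan2(v@n,-v@u)).round(1),'r',np.linalg.norm(v).round(3))
for th in (.5,.55,.6):
    for r in (.14,): 
        p=doorpt(th,r,.035);p[2]=.2;print(th,p); rel(p)
```

```text
side wide_door_edge 0.82 [0.505 0.328 0.173] ang 32.1 r 0.182
side wide_door_hinge 0.7 [0.478 0.147 0.166] ang 125.8 r 0.017
side wide_striker 0.74 [0.465 0.308 0.054] ang 19.4 r 0.156
top wide_door_edge 0.6 [ 0.455  0.537 -0.002] ang 17.3 r 0.385
top wide_door_hinge 0.48 [0.476 0.147 0.168] ang 128.5 r 0.015
top wide_door_hinge 0.47 [ 0.532 -0.135  0.172] ang -175.5 r 0.295
0.5 [0.45234183 0.29603359 0.2       ]
t 6.25 tcp [0.5854 0.3461 0.1382] F [-0.1  0.7  0.5] gap 0.0009
toolx [-0.308  0.951  0.018] y [0.95  0.307 0.054]
shift mm [  -5.5 -138.5  -69.4]
0.55 [0.45955122 0.29630996 0.2       ]
t 6.25 tcp [0.5854 0.3461 0.1382] F [-0.1  0.7  0.5] gap 0.0009
toolx [-0.308  0.951  0.018] y [0.95  0.307 0.054]
shift mm [  -7.5 -131.5  -69.1]
0.6 [0.46676541 0.29622567 0.2       ]
t 6.25 tcp [0.5854 0.3461 0.1382] F [-0.1  0.7  0.5] gap 0.0009
toolx [-0.308  0.951  0.018] y [0.95  0.307 0.054]
shift mm [  -9.8 -124.7  -68.8]
```

View pics/top2.png

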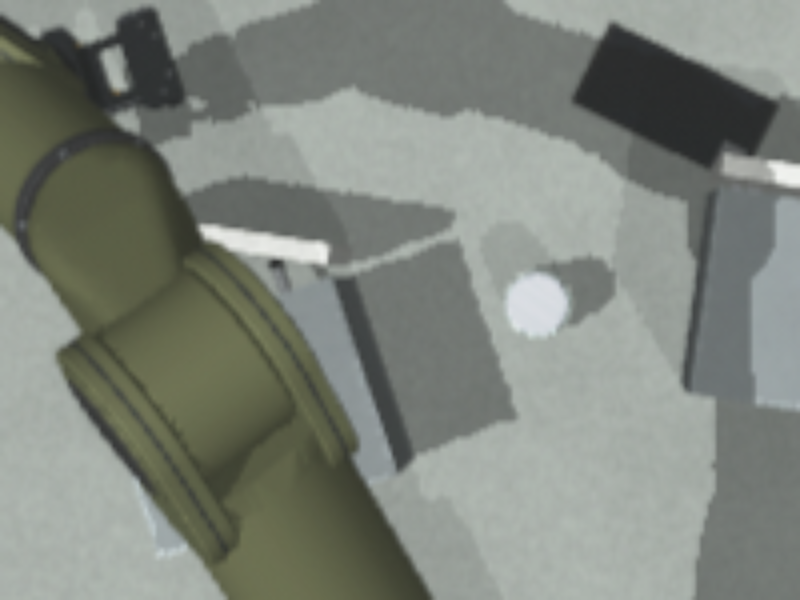

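Request:
{"api": "arm_command", "payload": {
  "steps": [
    [0, 0, -40, 0, 1],
    [0, 0, -38, 0, 1],
    [0, -30, -4, 0, 1],
    [0, -35, -4, 0, 1],
    [0, -35, -2, 0, 1],
    [-5, -35, 0, 0, 1],
    [0, 0, 0, 0, 1]
  ]
}}

```text
t: 6.95
ee_pos: [0.4502, 0.2951, 0.2211]
tcp_rot: [0.008, 0.589, 0.808, 0.027]
ft_force: [-0.3, -0.4, 0.4]
finger_gap: 0.0004
```

Run:
```python
from h import *
p=doorpt(.48,.142,.035);p[2]=.13;rel(p)
```

```text
t 6.95 tcp [0.4502 0.2951 0.2211] F [-0.3 -0.4  0.4] gap 0.0004
toolx [-0.307  0.952  0.019] y [0.951 0.305 0.054]
shift mm [ 1.  -4.5 91. ]
```

Request:
{"api": "arm_command", "payload": {
  "steps": [
    [0, -2, 30, 0, 1],
    [0, -2, 30, 0, 1],
    [0, -1, 26, 0, 1],
    [0, 0, 0, 0, 1]
  ]
}}

```text
t: 7.35
ee_pos: [0.4528, 0.2989, 0.1351]
tcp_rot: [0.01, 0.589, 0.808, 0.032]
ft_force: [-0.3, 0.5, 0.1]
finger_gap: 0.0007
```

Run:
```python
from h import *
for th in (.6,.8,1.0,1.2,1.4,1.5):
    p=doorpt(th,.14,.012);p[2]=.13;print(th);rel(p)
```

```text
0.6
t 7.35 tcp [0.4528 0.2989 0.1351] F [-0.3  0.5  0.1] gap 0.0007
toolx [-0.307  0.952  0.021] y [0.95  0.305 0.062]
shift mm [-19.8  31.2   6.7]
0.8
t 7.35 tcp [0.4528 0.2989 0.1351] F [-0.3  0.5  0.1] gap 0.0007
toolx [-0.307  0.952  0.021] y [0.95  0.305 0.062]
shift mm [-35.8  54.2   7.8]
1.0
t 7.35 tcp [0.4528 0.2989 0.1351] F [-0.3  0.5  0.1] gap 0.0007
toolx [-0.307  0.952  0.021] y [0.95  0.305 0.062]
shift mm [-56.1  73.6   8.5]
1.2
t 7.35 tcp [0.4528 0.2989 0.1351] F [-0.3  0.5  0.1] gap 0.0007
toolx [-0.307  0.952  0.021] y [0.95  0.305 0.062]
shift mm [-79.8  88.6   9. ]
1.4
t 7.35 tcp [0.4528 0.2989 0.1351] F [-0.3  0.5  0.1] gap 0.0007
toolx [-0.307  0.952  0.021] y [0.95  0.305 0.062]
shift mm [-106.1   98.6    9. ]
1.5
t 7.35 tcp [0.4528 0.2989 0.1351] F [-0.3  0.5  0.1] gap 0.0007
toolx [-0.307  0.952  0.021] y [0.95  0.305 0.062]
shift mm [-119.8  101.5    8.9]
```

Request:
{"api": "arm_command", "payload": {
  "steps": [
    [-5, 8, 1, 0, 1],
    [-8, 12, 1, 0, 1],
    [-8, 12, 1, 0, 1],
    [-8, 12, 1, 0, 1],
    [-8, 10, 1, 0, 1],
    [-10, 10, 1, 0, 1],
    [-10, 10, 1, 0, 1],
    [0, 0, 0, 0, 1]
  ]
}}

```text
t: 8.15
ee_pos: [0.5515, 0.2664, 0.1385]
tcp_rot: [0.011, 0.59, 0.807, 0.035]
ft_force: [0.0, 0.0, -0.3]
finger_gap: 0.0003
```

Run:
```python
from h import *
import cv2
for th in (1.0,1.2,1.4,1.5):
    p=doorpt(th,.14,.018);p[2]=.13;print(th);rel(p)
a,d=arm.read_camera('side'); cv2.imwrite('pics/side3.png',cv2.resize(a[230:430,200:400],(800,600))[:,:,::-1])
for r in arm.mark_of('side','wide_door_edge')[:2]:
    p=np.array(r['position']); v=(p-hl)*[1,1,0]
    print(round(r['conf'],2),p.round(3),'th',(np.arctan2(v@n,-v@u)-.089).round(2),'r',np.linalg.norm(v).round(3))
```

```text
1.0
t 8.15 tcp [0.5515 0.2664 0.1385] F [ 0.   0.  -0.3] gap 0.0003
toolx [-0.304  0.952  0.023] y [0.951 0.302 0.07 ]
shift mm [ 10.  -13.9   7.8]
1.2
t 8.15 tcp [0.5515 0.2664 0.1385] F [ 0.   0.  -0.3] gap 0.0003
toolx [-0.304  0.952  0.023] y [0.951 0.302 0.07 ]
shift mm [-13.1   2.1   8.4]
1.4
t 8.15 tcp [0.5515 0.2664 0.1385] F [ 0.   0.  -0.3] gap 0.0003
toolx [-0.304  0.952  0.023] y [0.951 0.302 0.07 ]
shift mm [-39.   13.3   8.6]
1.5
t 8.15 tcp [0.5515 0.2664 0.1385] F [ 0.   0.  -0.3] gap 0.0003
toolx [-0.304  0.952  0.023] y [0.951 0.302 0.07 ]
shift mm [-52.6  16.9   8.5]
0.47 [0.555 0.27  0.052] th 0.9 r 0.15
```

View pics/side3.png

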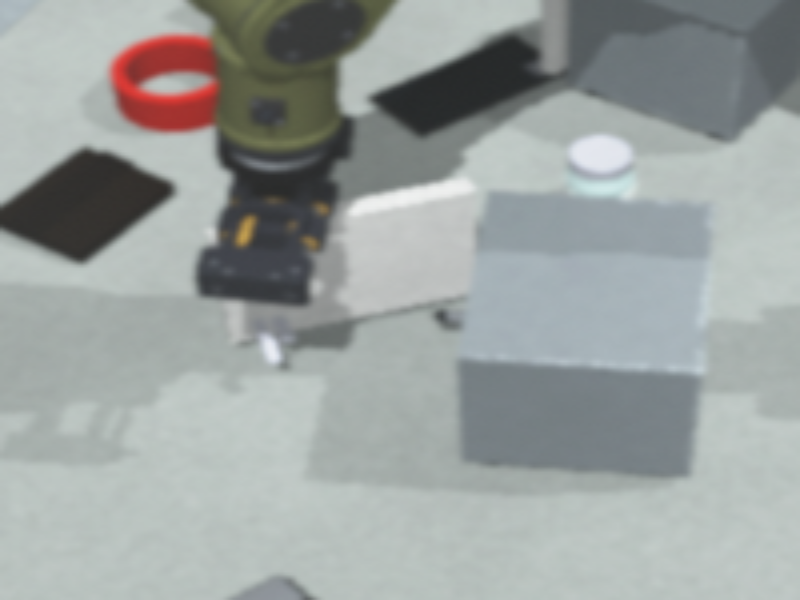

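The door has swung to about 1.1 rad, with the fingers behind it at about (260, 270) and the striker below them at (272, 350). I'll keep pushing.

Request:
{"api": "arm_command", "payload": {
  "steps": [
    [-11, 6, 2, 0, 1],
    [-12, 5, 2, 0, 1],
    [-12, 4, 1, 0, 1],
    [-12, 3, 1, 0, 1],
    [-12, 1, 1, 0, 1],
    [-10, 0, 0, 0, 1],
    [-5, 0, 0, 0, 1],
    [0, 0, 0, 0, 1],
    [0, 0, 0, 0, 1]
  ]
}}

```text
t: 9.15
ee_pos: [0.5927, 0.1986, 0.1302]
tcp_rot: [0.01, 0.588, 0.808, 0.035]
ft_force: [0.9, 0.4, 0.5]
finger_gap: 0.0003
```

Run:
```python
from h import *
import cv2
for th in (1.4,1.5,1.6):
    p=doorpt(th,.14,.02);p[2]=.13;print(th);rel(p)
for c in ('side','top'):
    a,d=arm.read_camera(c)
    a=a[210:410,200:400] if c=='side' else a[200:350,200:400]
    cv2.imwrite(f'pics/{c}4.png',cv2.resize(a,(800,600))[:,:,::-1])
```

```text
1.4
t 9.15 tcp [0.5927 0.1986 0.1302] F [0.9 0.4 0.5] gap 0.0003
toolx [-0.308  0.951  0.025] y [0.95  0.306 0.068]
shift mm [40.3 -4.9  0.9]
1.5
t 9.15 tcp [0.5927 0.1986 0.1302] F [0.9 0.4 0.5] gap 0.0003
toolx [-0.308  0.951  0.025] y [0.95  0.306 0.068]
shift mm [26.7 -1.2  0.8]
1.6
t 9.15 tcp [0.5927 0.1986 0.1302] F [0.9 0.4 0.5] gap 0.0003
toolx [-0.308  0.951  0.025] y [0.95  0.306 0.068]
shift mm [12.8  1.2  0.6]
```

View pics/side4.png

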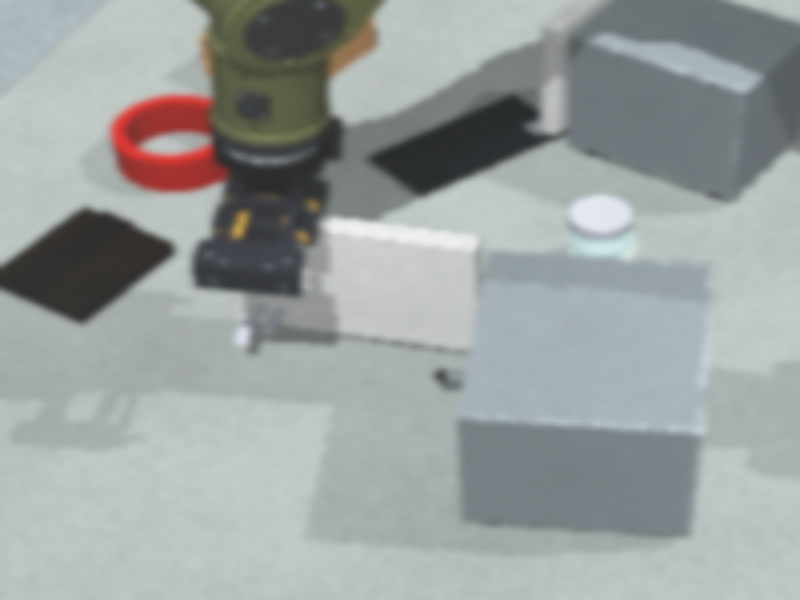

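View pics/top4.png

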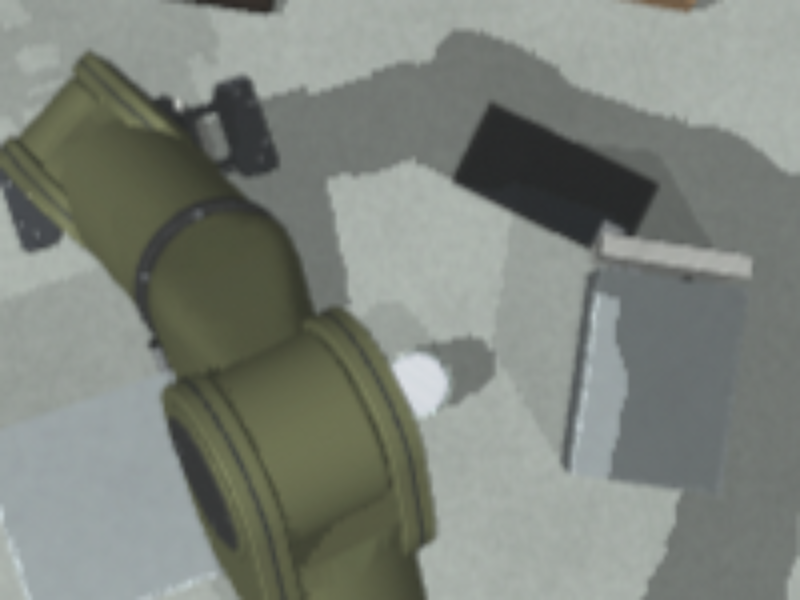

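The door now looks about square to the locker front. I'll back off, rise and clear the view.

Request:
{"api": "arm_command", "payload": {
  "steps": [
    [15, 0, 0, 0, 1],
    [20, 0, 0, 0, 1],
    [0, 0, -30, 0, 1],
    [0, 0, -40, 0, 1],
    [0, 0, -40, 0, 1],
    [45, 0, -10, 0, 1],
    [45, 0, 0, 0, 1],
    [45, 0, 0, 0, 1],
    [45, 0, 0, 0, 1],
    [0, 0, 0, 0, 1],
    [0, 0, 0, 0, 1]
  ]
}}

```text
t: 10.35
ee_pos: [0.5049, 0.4226, 0.2623]
tcp_rot: [0.005, 0.581, 0.813, 0.038]
ft_force: [-0.5, 0.2, -1.0]
finger_gap: 0.0005
```

Run:
```python
from h import *
import cv2
rel([.5,.4,.2])
for c in ('side','top'):
    a,d=arm.read_camera(c)
    cv2.imwrite(f'pics/{c}5.png',a[:,:,::-1])
    for k in ('wide_door_edge','narrow_door_edge','narrow_door_hinge','jar','phone','wallet','tape','carton','case','stapler'):
      for r in arm.mark_of(c,k)[:1]:
        p=np.array(r['position']); v=(p-hl)*[1,1,0]
        print(c,k,round(r['conf'],2),p.round(3),('th',(np.arctan2(v@n,-v@u)-.089).round(2),'r',np.linalg.norm(v).round(3)) if 'wide' in k else '')
```

```text
t 10.35 tcp [0.5049 0.4226 0.2623] F [-0.5  0.2 -1. ] gap 0.0005
toolx [-0.324  0.945  0.037] y [0.945 0.321 0.068]
shift mm [-22.  -16.1  60.6]
side wide_door_edge 0.64 [ 0.589 -0.106 -0.002] ('th', np.float64(2.91), 'r', np.float64(0.288))
side narrow_door_edge 0.69 [ 0.533 -0.131  0.174] 
side narrow_door_hinge 0.81 [ 0.515 -0.244  0.172] 
side jar 0.56 [0.43  0.005 0.004] 
side phone 0.63 [0.464 0.137 0.169] 
side wallet 0.74 [ 0.779  0.171 -0.001] 
side tape 0.52 [ 0.78   0.169 -0.002] 
side case 0.77 [ 0.462 -0.613 -0.001] 
side stapler 0.72 [0.46  0.533 0.   ] 
top wide_door_edge 0.72 [0.64  0.173 0.17 ] ('th', np.float64(1.68), 'r', np.float64(0.179))
top narrow_door_edge 0.58 [ 0.532 -0.134  0.169] 
top narrow_door_hinge 0.85 [ 0.517 -0.24   0.17 ] 
top jar 0.74 [0.427 0.008 0.001] 
top phone 0.9 [ 0.587 -0.103 -0.003] 
top wallet 0.61 [0.778 0.169 0.   ] 
top tape 0.56 [0.789 0.006 0.001] 
top carton 0.68 [ 0.778 -0.166 -0.002] 
top case 0.57 [ 0.46  -0.616  0.002]
```

View pics/side5.png

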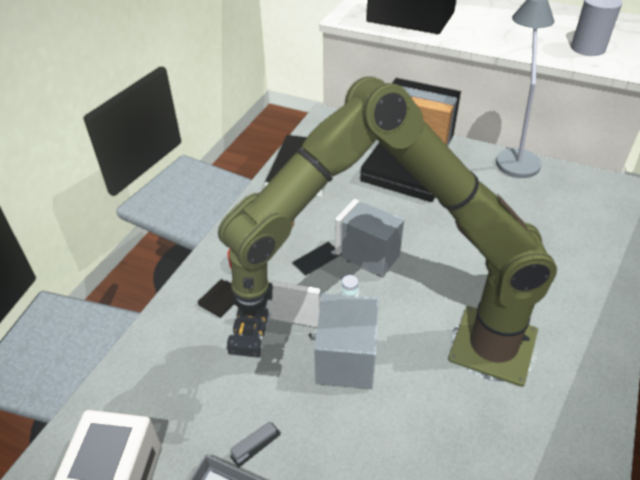

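View pics/top5.png

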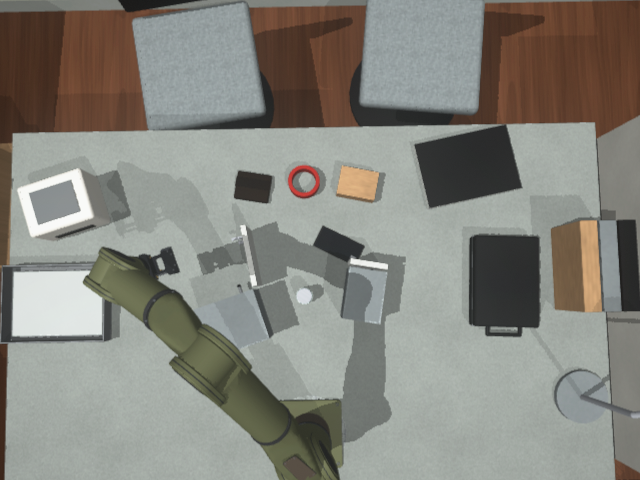

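In the top view the door stands square, from (252, 287) to (243, 228), which gives about 1.68 rad. The narrow locker is shut at (368, 262), the other things are where they were, and the arm is clear. I'll hand in.

```bash
python3 -c "
from bench import arm
print(arm.sign_off())"
```

```text
the job is handed in; nothing more can be done
None
```

I pressed the wide locker's door at its catch and drew back. It sprang ajar to about 0.47 rad, and the fingers were clear of it. Then I pushed it from behind with shut fingers until it stood wide open, and handed the job in at about 11.5 s. `sign_off()` reports no verdict.

**Last checks:**
- **Wide door:** about 1.68 rad in the top camera, against the 1.3 rad needed. Whether it is at rest was judged from single pictures only.
- **Narrow door:** its marks are within about 4 mm of where they started, so it is still shut.
- **Other things:** jar, phone, wallet, tape, carton, case and stapler all show within about 5 mm of their starting places. The carton was last seen only from the top, the stapler only from the side.
- **Robot:** the gripper is clear and the wrist force is near zero.

**Disagreements and odd readings:**
- In the last side picture, three marks (wide door edge, phone and tape) landed on other objects. I relied on the top camera, which fits the pictures.
- The press reached about 28 N at the wrist at the door's stop, more than the 6 to 10 N expected. It left the tool tilted about 4 degrees, which caused no trouble afterwards.

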